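# Set the sample shuttle to its reading position

### The job

Two sample shuttles stand on the bench. With the fingertips, gently push the sprung carriage that carries the vial inward by its near end until it reaches its end stop (without ramming it), then let it go so that it springs back and latches at mid position, with the vial between the light heads. Do not touch the vial or grasp or lift anything, and leave the empty shuttle and the other things alone.

Things in the scene. Friction and masses are not known exactly. Their poses are not given: they have to be found in the camera images.
- loaded_station: The loaded sample shuttle, fixed to the bench: aluminium base 240 x 92 x 12 mm with guide rails and two black light heads (tops 81 mm above the bench, beside the carriage, 20 mm beyond the origin), end stop wall at the far end. Origin: centre of its underside on the bench; +x is the direction in which its carriage is pushed, z up. Its carriage holds the vial.
- loaded_face (a point): Centre of the upright push face (black rubber pad; face 60 mm wide, from 12 to 46 mm above the bench) at the near end of the loaded carriage; moves with it. Its +x is the push direction, into the face; y along the face; z up. Nothing stands above or in front of the face; the flat base top (12 mm high) lies beneath it as it goes in.
- loaded_slide (a joint): Travel of the loaded grey plastic carriage (155 x 60 x 34 mm block), m: 0 at home (near end), 0.030 latched at mid position against the stop pin, 0.060 at the end stop. A return spring pushes it home with 4 N at 0 and 10 N at 0.060, damped by about 40 N per m/s, so let go at the end it needs about half a second to come back to mid; it stays at mid only if it was first pushed clearly past 0.030 (0.035 or more).
- loaded_pin (a joint): Sprung stop pin in the steel block on the right-hand (-y) rail of the loaded shuttle, black 16 mm knob: about 0 while it rubs on the carriage's side, about 0.0075 (m) once snapped into the carriage's notch. It works by itself; need not be touched.
- empty_station: The empty sample shuttle, fixed to the bench: aluminium base 240 x 92 x 12 mm with guide rails and two black light heads (tops 81 mm above the bench, beside the carriage, 20 mm beyond the origin), end stop wall at the far end. Origin: centre of its underside on the bench; +x is the direction in which its carriage is pushed, z up. Identical, but with no vial in its carriage's round pocket; leave it alone.
- empty_slide (a joint): Travel of the empty grey plastic carriage (155 x 60 x 34 mm block), m: 0 at home (near end), 0.030 latched at mid position against the stop pin, 0.060 at the end stop. A return spring pushes it home with 4 N at 0 and 10 N at 0.060, damped by about 40 N per m/s, so let go at the end it needs about half a second to come back to mid; it stays at mid only if it was first pushed clearly past 0.030 (0.035 or more).
- sample_vial_center (a point): Centre (half-way up) of the loose cream-coloured vial with white cap, 32 mm diameter, 84 mm tall, standing upright in the loaded carriage's 24 mm deep pocket, 116 mm beyond the push face; its top is 107 mm above the bench.
- spare_vial_center (a point): Centre of a loose spare vial, 32 mm diameter, 72 mm tall, standing on the bench between the shuttles; leave it alone.
- small_cup_center (a point): Centre of a loose small clear beaker, 70 mm wide, 60 mm tall, standing on the bench at the left; leave it alone.
Things that resemble listed ones, but are neither listed nor needed, are in the scene too. What is shaped like the part that bears sample_vial_center but brown or pink is not meant.

How it is judged (in metres and radians):
On the way, in this order (a step that is already met when the one before it is completed fails the run):
1. the loaded carriage is pushed in past mid position, to (nearly) its end stop (value of joint loaded_slide above 0.05 m), for 0.05 s.
2. let go, the loaded carriage has sprung back and latched at mid position (value of joint loaded_slide between 0.026 and 0.034 m and value of joint loaded_pin above 0.005 m and contact force between the fingers and loaded_station below 0.1 N), for 0.2 s.
At the end, for the whole second after the job is handed in: The loaded carriage rests at mid position (26 to 34 mm of travel) with its stop pin snapped in (over 5 mm), the vial upright in its pocket (tilt under 0.15 rad), the empty carriage at home (within 4 mm), the spare vial and small beaker within 10 mm of where they stood (value of joint loaded_slide between 0.026 and 0.034 m and value of joint loaded_pin above 0.005 m and velocity of joint loaded_slide between -0.005 and 0.005 m/s and value of joint empty_slide below 0.004 m and angle between sample_vial_center's own z axis and vertical below 0.15 rad and x of sample_vial_center in the frame of loaded_face between 0.108 and 0.124 m and height (world z) of sample_vial_center below 0.075 m and distance of each of spare_vial_center, small_cup_center from where it was at the start of the episode below 0.01 m); the robot touches nothing.
It fails at once if the vial in the carriage is touched by the robot (contact force between any of the fingers, the arm and sample_vial above 0.5 N).
It fails at once if the vial is lifted or tipped (height (world z) of sample_vial_center above 0.085 m or angle between sample_vial_center's own z axis and vertical above 0.35 rad).
It fails at once if the loaded shuttle is rammed (pressed with over 50 N) (contact force between the fingers and loaded_station above 50 N).
It fails at once if the empty shuttle's carriage is pushed (value of joint empty_slide above 0.01 m).
It fails at once if the spare vial or the small beaker is shifted, lifted or knocked (distance of any of spare_vial_center, small_cup_center from where it was at the start of the episode above 0.015 m).
It also fails if it takes over 32 s, if anything falls off the work surface, if the arm or the gripper's body presses on something with over 40 N, if the wrist force passes 120 N, or if a joint passes its speed limit or range.

### The arm

A 6-joint arm with a two-finger parallel gripper is mounted at the origin on a cart in front of the work surface, level with it; the furniture and walls round the work are solid. World frame = base frame: x ahead of the robot, y to its left, z up, the work surface at z = 0. Lengths are in mm, angles in rad, forces in N, time in s.
With the tool pointing down it reaches from about 350 to 875 mm from the base axis. Payload 4.2 kg.
Tool frame: the origin (TCP) lies between the finger pads; the fingertips stand 19 mm ahead of it and the grasp point (between the pads) is the TCP; y points along the fingers, z is the direction in which the jaws open and shut, and the axes are right-handed (so a half turn about y gives the same grasp; the last joint's range is limited). The gripper opens to 85 mm and grips with 20 to 120 N. Pads are 22 mm wide; open, the fingers measure 114 mm over their backs; the gripper's body (76 mm by 85 mm) begins 54 mm behind the grasp point. The pads swing forward as they close: fully open they stand 13 mm farther back than shut.
Start: joints at [-0.932, 0.385, 0.008, 0, -1.194, -0.259], TCP at [231.723, -580.434, 250.312] pointing down, gripper open.
Joint ranges: [-3.14, 3.14], [-1.21, 2.06], [-1.07, 1.41], [-3.16, 2.05], [-2.99, -0.16], [-3.1, 3.1]. Speed limits (rad/s): [2.79, 2.79, 3.14, 3.14, 3.14, 3.14].

### API

Orientations are given as a unit quaternion [x, y, z, w].
In Python, from bench import arm gives the robot as it stands.
- The arm moves only by the shell command python3 -m inch 'ROWS'. ROWS is JSON, a list of rows, each a list of 7 numbers: the opening, from 0 (shut) to 1 (fully open), then the shift along the tool's x, y, z in cm, then the turn, a rotation vector about the tool's x, y, z in degrees. A call has 1 to 20 rows; each row is the pose to reach, as a shift and turn from the pose commanded when the call began, along the tool's axes at that moment; what a row does not reach only later rows make up. A row lasts 1/12 s, in which the tool goes at most 41.7 mm and 7.16 degrees, less where a joint would pass 70% of its speed; a pose out of reach is approached as far as the arm can. A call with a gripper value outside its range is refused whole. The fingers move at their own pace and stop on an object; the grip force is fixed at half the most. Time passes only in rows, so rows that repeat a pose let the fingers close. It gives the time, the measured TCP pose, the force and the opening at its end, in the units of the state.
- arm.read_state(): the state, without advancing time (a new reading comes with each control period).
- arm.get_image(name): name is "scene" or "top" or "wrist"; returns the picture (420x560x3 uint8, red, green, blue); there is no depth.
- arm.camera_params(name): a dict with "fx", "fy", "cx", "cy" (pixels), "rvec" (rotation vector, rad) and "tvec" (3), from world to camera coordinates, as OpenCV has them. Camera axes: x right, y down, z forward; pixel columns grow to the right and rows downward; lengths in mm; the calibration is good to about 2 mm. A picture is of the moment at which its call begins: read the wrist's pose just before it. camera_params takes no time and is no camera call; for the wrist camera it gives the pose at the moment of the call.
- arm.job_done(): hands the job in, once; it reports no verdict.
Trained networks look in the newest picture that a camera, given by its name, has taken for a name from the list of things; names that differ only in an ending like _2 or _b are one class to them, and where a whole thing is asked for, a point or a joint stands for the part that bears it (a point fixed in the world has none). Each returns a list of dicts, best first, with "conf" (0 to 1); they miss things now and then, are a little off and sometimes report something else, mostly with a low value. They report only what shows in the picture. A call takes as long as a camera call. They do not tell look-alikes from the thing itself.
- arm.masks_of(label, camera): "mask" (420x560 bool, what is visible of it) and "extent" ([left, top, width, height] in pixels, round what is visible of it).
The state is a dict: "clock": time; "joints": joint angles; "joint_vel": joint speeds; "joint_efforts": joint torques, N m; "position": TCP position; "ee_rot": TCP orientation; "contact_force": force on the tool from outside, world axes, zero at the start; "wrist_torque": the same for the moment, N m; "gripper_width": finger opening in mm.
Only numpy, scipy, OpenCV 4.12 (cv2) and the standard library are available. Lean on these libraries where they do the work, as an engineer would, in place of code of your own. Each camera call takes 0.05 s, during which the arm holds its last target.

## Working session

There is one attempt and no reset: what is moved stays moved. The work goes in short steps, Python scripts to look and compute and a shell command to move; the robot and the scene stay as the last step left them, time stands still between calls to the robot, and variables do not carry over. Pictures are saved under pics/ and viewed, and the job is handed in when it is done.

```bash
ls; mkdir -p pics; python3 - <<'E'
from bench import arm
import cv2
print(arm.read_state())
for n in ("scene","top"):
    cv2.imwrite(f"pics/{n}0.png",arm.get_image(n)[:,:,::-1]); print(n,arm.camera_params(n))
    for l in ("loaded_station","loaded_face","loaded_slide","sample_vial_center","empty_station","spare_vial_center","small_cup_center"):
        print(l,[(r['extent'],round(r['conf'],2)) for r in arm.masks_of(l,n)])
E
```

```text
pics
{'clock': 0.0, 'joints': array([-9.32397145e-01,  3.85556444e-01,  6.61126013e-03, -5.51453237e-04,
       -1.19399077e+00, -2.58596118e-01]), 'joint_vel': array([-0.0006159 ,  0.00062158,  0.00017966,  0.00130066,  0.00075401,
        0.00079995]), 'joint_efforts': array([-9.07180638e-04, -3.92291415e+01,  1.88404083e+01,  4.18636858e+00,
       -4.64248602e-03,  2.28727288e-05]), 'position': array([ 231.53336368, -579.93609426,  249.20812198]), 'ee_rot': array([-0.69364792, -0.13323958,  0.13356903,  0.69516839]), 'contact_force': array([-0.62476633, -0.31536542, -0.50166101]), 'wrist_torque': array([-0.03187482, -0.01590232,  0.04948769]), 'gripper_width': 85.46144787404492}
scene {'fx': 460.5976332222792, 'fy': 460.5976332222792, 'cx': 278.4929711625807, 'cy': 212.38873020262463, 'rvec': array([ 0.78848944, -2.55575951,  1.09129416]), 'tvec': array([500.40753908, 222.34647644, 882.75418105])}
loaded_station [([202.5, 204.1, 108.3, 88.9], 0.85)]
loaded_face [([241.8, 233.2, 64.7, 54.1], 0.81)]
loaded_slide [([241.4, 232.0, 66.2, 49.7], 0.77)]
sample_vial_center [([318.8, 192.
[... 363 characters left out ...]
]
top {'fx': 510.7880669225359, 'fy': 510.7880669225359, 'cx': 280.89499742254816, 'cy': 212.89588705004059, 'rvec': array([ 2.10619777, -2.12269807,  0.17940754]), 'tvec': array([  87.55415179,  554.00151263, 1188.81296767])}
loaded_station [([231.8, 156.8, 46.2, 104.7], 0.73)]
loaded_face [([238.1, 192.3, 28.1, 64.8], 0.69)]
loaded_slide [([236.8, 194.4, 29.5, 66.1], 0.63)]
sample_vial_center [([291.3, 229.7, 13.0, 16.9], 0.69), ([243.3, 202.0, 17.5, 18.9], 0.6), ([203.4, 214.9, 14.6, 16.4], 0.6), ([322.2, 229.6, 15.1, 17.0], 0.6)]
empty_station [([346.2, 157.5, 55.7, 102.7], 0.79)]
spare_vial_center [([302.1, 193.0, 12.3, 10.8], 0.44)]
small_cup_center [([162.0, 241.2, 27.9, 26.5], 0.88)]
```

```bash
python3 - <<'E'
import cv2
a=cv2.imread("pics/top0.png");b=cv2.imread("pics/scene0.png")
cv2.imwrite("pics/topc.png",cv2.resize(a[120:320,140:420],None,fx=2.8,fy=2.8,interpolation=2))
cv2.imwrite("pics/scenec.png",cv2.resize(b[120:360,160:440],None,fx=2.5,fy=2.5,interpolation=2))
E
```

```text
(no output)
```

View pics/topc.png

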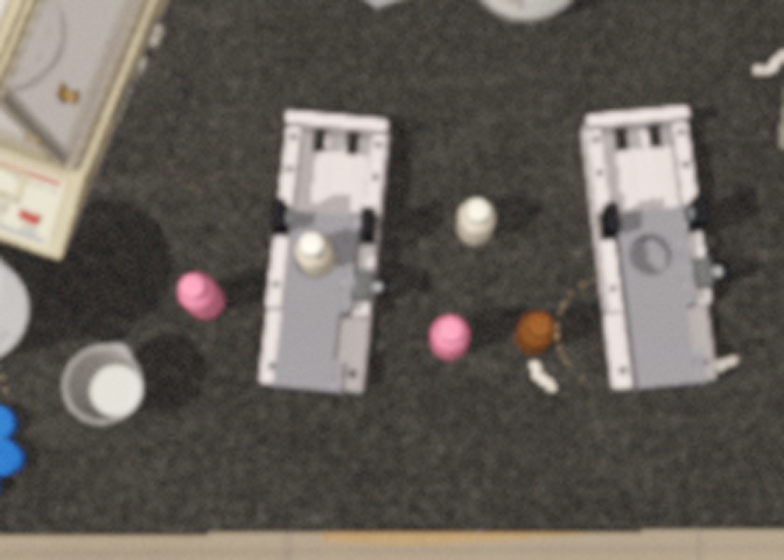

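View pics/scenec.png

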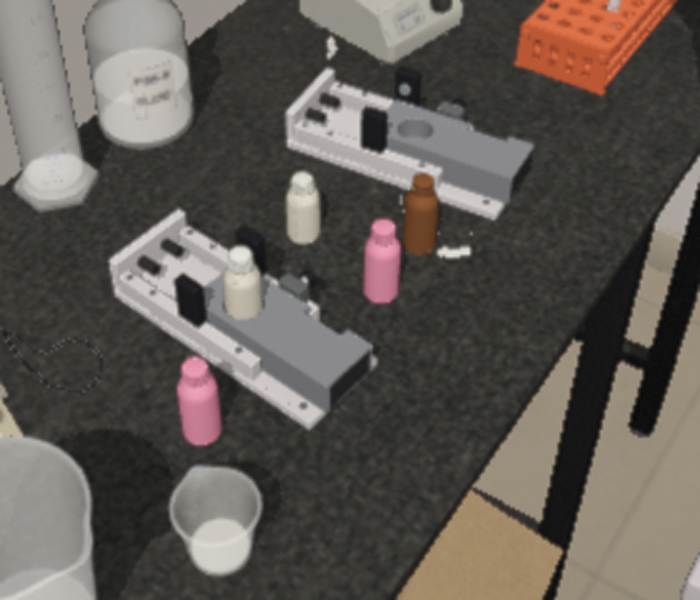

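View pics/top0.png

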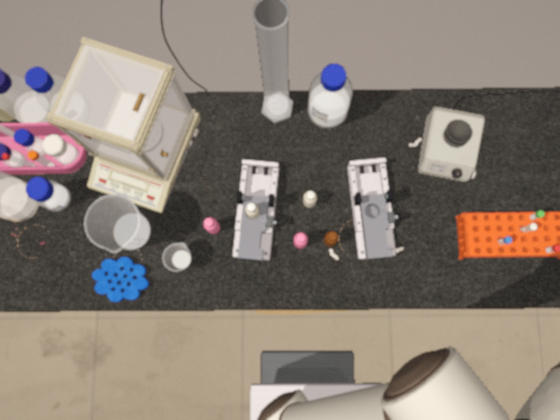

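```bash
python3 - <<'E'
import cv2
a=cv2.imread("pics/top0.png");b=cv2.imread("pics/scene0.png")
cv2.imwrite("pics/topd.png",cv2.resize(a[150:270,220:300],None,fx=5,fy=5,interpolation=0))
cv2.imwrite("pics/scened.png",cv2.resize(b[195:295,195:325],None,fx=6,fy=6,interpolation=0))
E
```

```text
(no output)
```

View pics/topd.png

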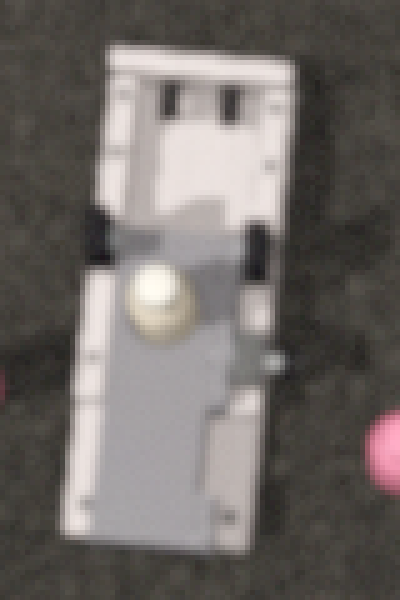

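View pics/scened.png

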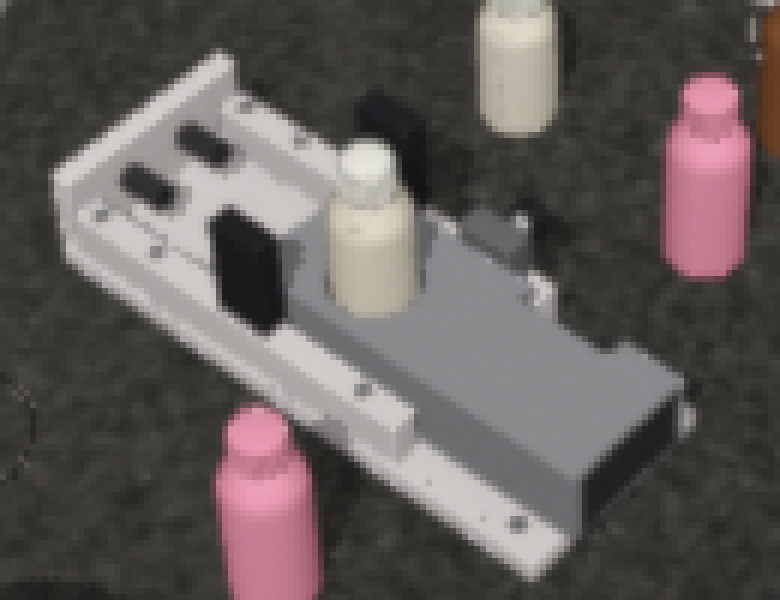

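```bash
cat > h.py <<'E'
import cv2,numpy as np
from bench import arm
def proj(n,P):
    c=arm.camera_params(n);K=np.array([[c['fx'],0,c['cx']],[0,c['fy'],c['cy']],[0,0,1]])
    return cv2.projectPoints(np.float64(P).reshape(-1,1,3),c['rvec'],c['tvec'],K,None)[0][:,0]
def st(p,q):
    x,y,a=p[:3];q=np.float64(q);c,s=np.cos(a),np.sin(a)
    return np.c_[x+c*q[:,0]-s*q[:,1],y+s*q[:,0]+c*q[:,1],q[:,2]]
E
python3 - <<'E'
from h import *
from scipy.optimize import least_squares
def mod(p):
    f,h=p[3:5]
    T=proj('top',st(p,[[-120,46,12],[-120,-46,12],[120,46,h],[120,-46,h],[f,30,46],[f,-30,46]]))
    S=proj('scene',st(p,[[-120,46,12],[f,30,46],[f,-30,46],[120,46,0],[120,46,h],[120,-46,h]]))
    return np.r_[T,S]
o=np.array([[232.4,257.2],[270.2,260.6],[241.6,159],[279.6,162],[238.2,258.6],[262.6,260.4],
 [283.8,291],[292,274.3],[309.2,258.7],[206.5,238],[204.5,223.3],[231.5,203.5]])
r=least_squares(lambda p:(mod(p)-o).ravel(),[500,0,0,-120,46],loss='soft_l1')
print(r.x); print((mod(r.x)-o).round(1).tolist())
p=r.x; print('face',st(p,[[p[3],0,30]]),'home start',st(p,[[p[3]-60,0,30]]))
import math
for l in ("sample_vial_center","spare_vial_center"):pass
print(proj('top',st(p,[[p[3]+116,0,107]])),proj('scene',st(p,[[p[3]+116,0,107]])))
E
```

```text
[ 567.22997049  144.9817383   -31.52243694 -125.22297755   49.13659844]
[[0.5, -0.4], [-0.4, -0.1], [1.0, 0.6], [-0.3, 1.0], [-0.5, -0.4], [-0.2, 0.3], [0.6, -1.9], [-0.6, 0.9], [0.5, -0.8], [-0.7, 0.6], [-1.5, 0.3], [0.5, -1.0]]
face [[442.71661558 158.29408424  30.        ]] home start [[383.05662792 164.67263211  30.        ]]
[[253.53067606 207.39865715]] [[257.75970184 219.92370498]]
```

```bash
cat >> h.py <<'E'
from scipy.spatial.transform import Rotation as R
A=-31.52243694+10*np.pi
FACE=np.array([442.7,158.3])
u=np.array([np.cos(A),np.sin(A),0]); v=np.array([-np.sin(A),np.cos(A),0])
def delta(goal,s=None):
    s=s or arm.read_state(); r=R.from_quat(s['ee_rot']); 
    print('pos',s['position'].round(1),'F',np.round(s['contact_force'],1),'t',s['clock'],'w',s['gripper_width'])
    print('axes x,y,z',r.as_matrix().T.round(3).tolist())
    # options: tool z = +-v, y=down
    for sg in (1,-1):
        z=sg*v; y=np.array([0,0,-1.]); x=np.cross(y,z)
        g=R.from_matrix(np.c_[x,y,z]); print('turn',sg,np.degrees((r.inv()*g).as_rotvec()).round(2))
    print('shift cm',(r.inv().apply(np.array(goal)-s['position'])/10).round(2))
E
python3 - <<'E'
from h import *
s=arm.read_state()
delta([480,-200,250]);delta(np.r_[FACE,250]-60*u)
E
```

```text
pos [ 231.7 -580.4  250.3] F [ 0.3 -0.5  0.7] t 0.8 w 85.40426498694572
axes x,y,z [[0.929, 0.371, 0.0], [0.0, -0.0, -1.0], [-0.371, 0.929, -0.0]]
turn 1 [ 0.   27.86  0.  ]
turn -1 [   0.   -152.14   -0.  ]
shift cm [3.716e+01 3.000e-02 2.613e+01]
pos [ 231.7 -580.4  250.3] F [ 0.3 -0.5  0.7] t 0.8 w 85.40426498694572
axes x,y,z [[0.929, 0.371, 0.0], [0.0, -0.0, -1.0], [-0.371, 0.929, -0.0]]
turn 1 [ 0.   27.86  0.  ]
turn -1 [   0.   -152.14   -0.  ]
shift cm [4.168e+01 3.000e-02 6.359e+01]
```

```bash
python3 -m inch '[[0,37.2,0,26.1,0,27.86,0],[0,37.2,0,26.1,0,27.86,0],[0,37.2,0,26.1,0,27.86,0],[0,37.2,0,26.1,0,27.86,0],[0,37.2,0,26.1,0,27.86,0],[0,37.2,0,26.1,0,27.86,0],[0,37.2,0,26.1,0,27.86,0],[0,37.2,0,26.1,0,27.86,0],[0,37.2,0,26.1,0,27.86,0],[0,37.2,0,26.1,0,27.86,0],[0,37.2,0,26.1,0,27.86,0],[0,37.2,0,26.1,0,27.86,0]]'; python3 - <<'E'
from h import *
delta(np.r_[FACE,250]-60*u)
E
```

```text
clock: 1.8
position: [483.3, -196.1, 250.7]
ee_rot: [-0.706, 0.035, -0.036, 0.706]
contact_force: [-0.6, -0.4, -0.0]
gripper_width: 0.0
pos [ 483.3 -196.1  250.7] F [-0.6 -0.4 -0. ] t 1.8 w 0.023830834927647763
axes x,y,z [[0.995, -0.101, 0.002], [0.002, 0.0, -1.0], [0.101, 0.995, 0.0]]
turn 1 [-0.02  0.32  0.12]
turn -1 [ 1.9000e-01 -1.7968e+02  3.0000e-02]
shift cm [-13.61   0.05  34.89]
```

```bash
python3 -m inch '[[0,-13.6,0,35.2,0,0,0],[0,-13.6,0,35.2,0,0,0],[0,-13.6,0,35.2,0,0,0],[0,-13.6,0,35.2,0,0,0],[0,-13.6,0,35.2,0,0,0],[0,-13.6,0,35.2,0,0,0],[0,-13.6,0,35.2,0,0,0],[0,-13.6,0,35.2,0,0,0],[0,-13.6,0,35.2,0,0,0],[0,-13.6,0,35.2,0,0,0],[0,-13.6,0,35.2,0,0,0],[0,-13.6,0,35.2,0,0,0]]'; python3 - <<'E'
from h import *
delta(np.r_[FACE,120]-60*u)
cv2.imwrite("pics/w1.png",arm.get_image("wrist")[:,:,::-1])
cv2.imwrite("pics/s1.png",arm.get_image("scene")[:,:,::-1])
E
```

```text
clock: 2.8
position: [382.4, 164.3, 250.3]
ee_rot: [0.706, -0.037, 0.037, -0.706]
contact_force: [-0.9, -0.8, 0.1]
gripper_width: 0.2
pos [382.4 164.3 250.3] F [-0.9 -0.8  0.1] t 2.8 w 0.15606128088117788
axes x,y,z [[0.994, -0.105, -0.0], [-0.0, -0.0, -1.0], [0.105, 0.994, -0.0]]
turn 1 [ 0.01  0.06 -0.01]
turn -1 [-2.0000e-02 -1.7994e+02 -2.0000e-02]
shift cm [ 0.06 13.03  0.05]
```

View pics/w1.png

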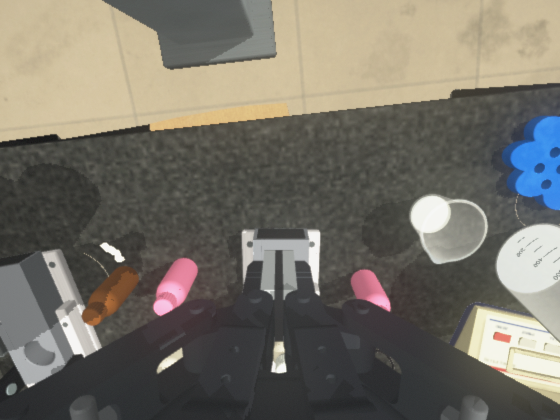

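View pics/s1.png

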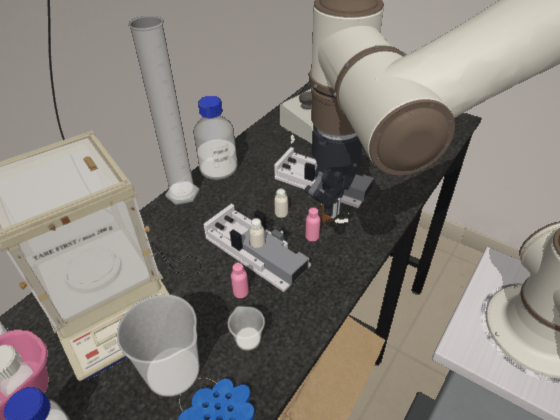

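```bash
python3 - <<'E'
from h import *
c=arm.camera_params('wrist'); Rm=cv2.Rodrigues(c['rvec'])[0]
print('cam',-Rm.T@c['tvec'],'fwd',Rm[2])
s=arm.read_state();p=s['position']
for n in('wrist','scene'):
    print(n,proj(n,[p,p-[0,0,19],np.r_[FACE,46]+30*v,np.r_[FACE,46]-30*v,np.r_[FACE,12]+5.2*u+46*v,np.r_[FACE,12]+5.2*u-46*v]).round(1).tolist())
w=cv2.imread('pics/w1.png')
cv2.imwrite("pics/w1c.png",cv2.resize(w[210:330,220:340],None,fx=5,fy=5,interpolation=0))
E
```

```text
cam [307.36398688 171.08478041 373.30942167] fwd [ 0.29123117 -0.03265859 -0.95609509]
wrist [[279.7, 291.9], [279.6, 270.0], [309.1, 236.8], [252.0, 236.8], [320.4, 229.5], [240.5, 229.7]]
scene [[330.8, 205.5], [330.2, 213.6], [291.4, 275.3], [309.7, 257.9], [284.5, 289.1], [312.0, 262.8]]
```

View pics/w1c.png

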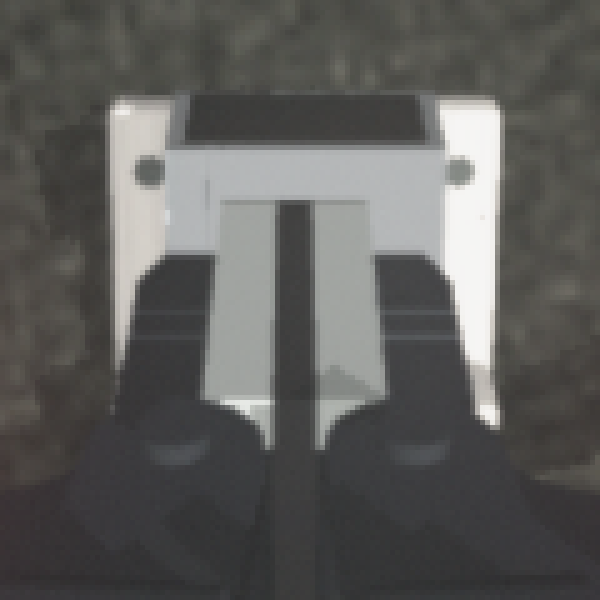

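```bash
python3 -m inch '[[0,0,4,0,0,0,0],[0,0,8,0,0,0,0],[0,0,12,0,0,0,0],[0,0,15.5,0,0,0,0],[0,0,18,0,0,0,0],[0,0,19.5,0,0,0,0],[0,0,20.2,0,0,0,0],[0,0,20.2,0,0,0,0],[0,0,20.2,0,0,0,0]]'; python3 - <<'E'
from h import *
delta(np.r_[FACE,48])
w=arm.get_image("wrist")[:,:,::-1]; s=arm.get_image("scene")[:,:,::-1]
cv2.imwrite("pics/s2.png",np.hstack([cv2.resize(s[190:330,220:360],None,fx=2.8,fy=2.8),cv2.resize(w[150:290,210:350],None,fx=2.8,fy=2.8)]))
E
```

```text
clock: 3.65
position: [383.3, 163.9, 48.7]
ee_rot: [-0.706, 0.038, -0.038, 0.706]
contact_force: [-0.2, -0.5, 1.0]
gripper_width: -0.3
pos [383.3 163.9  48.7] F [-0.2 -0.5  1. ] t 3.65 w -0.32644628059266245
axes x,y,z [[0.994, -0.108, 0.0], [0.0, 0.0, -1.0], [0.108, 0.994, 0.0]]
turn 1 [-0.02 -0.08  0.03]
turn -1 [-4.0000e-02  1.7992e+02 -2.0000e-02]
shift cm [5.96 0.07 0.08]
```

View pics/s2.png

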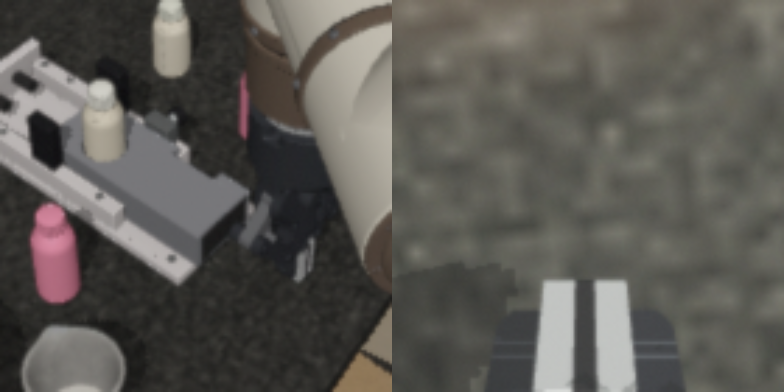

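```bash
python3 -m inch '[[0,1.5,0,0,0,0,0],[0,3,0,0,0,0,0],[0,3.8,0,0,0,0,0],[0,4.2,0,0,0,0,0],[0,4.5,0,0,0,0,0],[0,4.8,0,0,0,0,0],[0,5.1,0,0,0,0,0],[0,5.4,0,0,0,0,0],[0,5.7,0,0,0,0,0],[0,6,0,0,0,0,0],[0,6.3,0,0,0,0,0],[0,6.6,0,0,0,0,0]]'; python3 - <<'E'
from h import *
delta(np.r_[FACE,48])
w=arm.get_image("wrist")[:,:,::-1]; s=arm.get_image("scene")[:,:,::-1]
cv2.imwrite("pics/s3.png",np.hstack([cv2.resize(s[190:330,220:360],None,fx=2.8,fy=2.8),cv2.resize(w[150:290,210:350],None,fx=2.8,fy=2.8)]))
print(arm.read_state()['contact_force'])
E
```

```text
clock: 4.75
position: [446.8, 157.1, 48.2]
ee_rot: [0.707, -0.039, 0.037, -0.706]
contact_force: [-6.4, 3.8, 4.0]
gripper_width: -0.0
pos [446.8 157.1  48.2] F [-6.4  3.8  4. ] t 4.75 w -0.013536850533610267
axes x,y,z [[0.994, -0.106, -0.003], [-0.003, -0.001, -1.0], [0.106, 0.994, -0.001]]
turn 1 [ 0.08 -0.   -0.16]
turn -1 [2.6e-01 1.8e+02 1.2e-01]
shift cm [-0.42  0.02  0.07]
[-3.82489165  2.41214912  3.67178582]
```

View pics/s3.png

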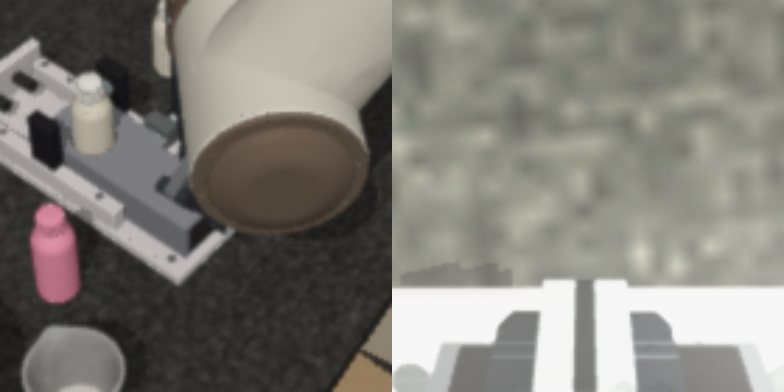

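```bash
python3 -m inch '[[0,0.3,0,0,0,0,0],[0,0.6,0,0,0,0,0],[0,0.9,0,0,0,0,0],[0,1.2,0,0,0,0,0],[0,1.5,0,0,0,0,0],[0,1.8,0,0,0,0,0],[0,2.1,0,0,0,0,0],[0,2.4,0,0,0,0,0],[0,2.7,0,0,0,0,0],[0,3,0,0,0,0,0],[0,3.3,0,0,0,0,0],[0,3.6,0,0,0,0,0]]'; python3 - <<'E'
from h import *
delta(np.r_[FACE,48])
w=arm.get_image("top")[:,:,::-1]; s=arm.get_image("scene")[:,:,::-1]
cv2.imwrite("pics/s4.png",np.hstack([cv2.resize(s[190:330,180:320],None,fx=2.8,fy=2.8),cv2.resize(w[140:280,190:330],None,fx=2.8,fy=2.8)]))
print(arm.read_state()['contact_force'])
E
```

```text
clock: 5.85
position: [481.4, 153.2, 48.1]
ee_rot: [0.707, -0.04, 0.036, -0.705]
contact_force: [-9.9, 4.5, 6.5]
gripper_width: -0.2
pos [481.4 153.2  48.1] F [-9.9  4.5  6.5] t 5.85 w -0.16652159703150093
axes x,y,z [[0.994, -0.107, -0.005], [-0.005, -0.002, -1.0], [0.107, 0.994, -0.002]]
turn 1 [ 0.12 -0.01 -0.29]
turn -1 [  0.45 179.99   0.19]
shift cm [-3.9   0.03  0.09]
[-8.16758729  3.40138305  5.42848218]
```

View pics/s4.png

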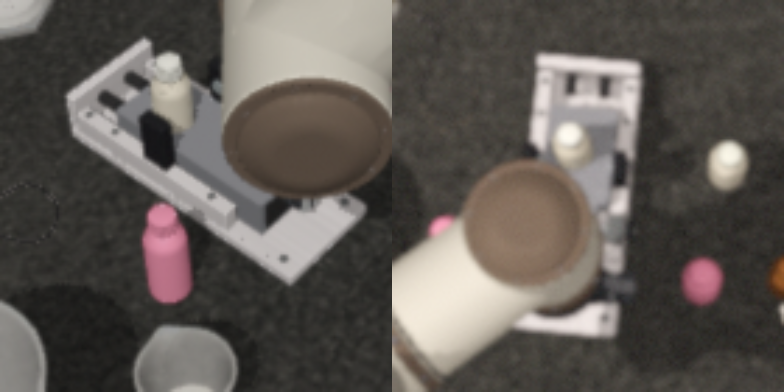

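```bash
python3 -m inch '[[0,0.2,0,0,0,0,0],[0,0.4,0,0,0,0,0],[0,0.6,0,0,0,0,0],[0,0.8,0,0,0,0,0]]'; python3 - <<'E'
from h import *
delta(np.r_[FACE,48])
w=arm.get_image("top")[:,:,::-1]; s=arm.get_image("scene")[:,:,::-1]
cv2.imwrite("pics/s5.png",np.hstack([cv2.resize(s[190:290,180:280],None,fx=4,fy=4),cv2.resize(w[150:250,220:320],None,fx=4,fy=4)]))
for d in (0,40,50,60):
    q=np.r_[FACE,107]+(118+d)*u
    print(d,proj('top',q),proj('scene',q), 'front edge L', proj('top',np.r_[FACE,46]+(157+d)*u))
E
```

```text
clock: 6.28
position: [489.1, 152.4, 48.1]
ee_rot: [0.707, -0.04, 0.036, -0.705]
contact_force: [-9.3, 4.5, 7.1]
gripper_width: 0.3
pos [489.1 152.4  48.1] F [-9.3  4.5  7.1] t 6.2833 w 0.3108467912767154
axes x,y,z [[0.994, -0.107, -0.005], [-0.006, -0.002, -1.0], [0.107, 0.994, -0.002]]
turn 1 [ 0.13 -0.01 -0.31]
turn -1 [  0.49 179.99   0.21]
shift cm [-4.68  0.03  0.09]
0 [[253.62262771 206.56858299]] [[257.06026674 219.49952502]] front edge L [[257.14279768 196.04480064]]
40 [[255.50075263 189.93471166]] [[243.26985871 211.09916683]] front edge L [[258.90089143 180.35397731]]
50 [[255.96668759 185.80809466]] [[239.90705131 209.0507295 ]] front edge L [[259.33722666 176.45972593]]
60 [[256.43119725 181.69410108]] [[236.57716559 207.02234624]] front edge L [[259.77229769 172.57675741]]
```

View pics/s5.png

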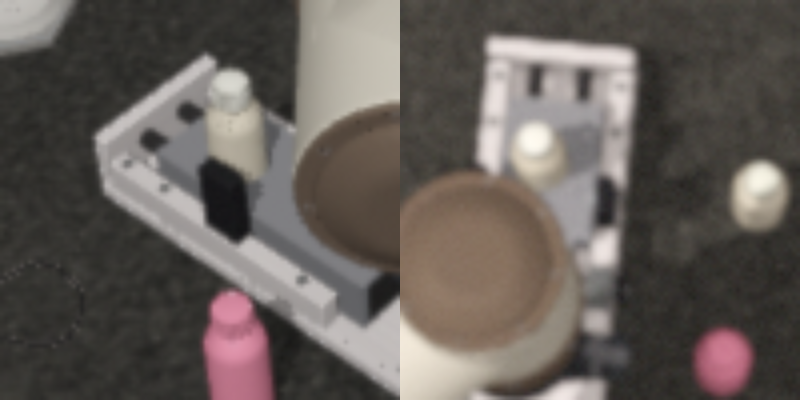

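```bash
python3 -m inch '[[0,0.1,0,0,0,0,0],[0,0.2,0,0,0,0,0],[0,0.3,0,0,0,0,0],[0,0.3,0,0,0,0,0]]'
```

```text
clock: 6.72
position: [492.2, 152.1, 48.1]
ee_rot: [0.707, -0.04, 0.036, -0.705]
contact_force: [-9.5, 4.6, 7.1]
gripper_width: 0.1
```

```bash
python3 -m inch '[[0,0.1,0,0,0,0,0],[0,0.2,0,0,0,0,0],[0,0.2,0,0,0,0,0]]'
```

```text
clock: 6.97
position: [494.1, 151.9, 48.1]
ee_rot: [0.707, -0.04, 0.036, -0.705]
contact_force: [-9.7, 5.1, 6.5]
gripper_width: 0.3
```

```bash
python3 -m inch '[[0,0.1,0,0,0,0,0],[0,0.2,0,0,0,0,0],[0,0.2,0,0,0,0,0]]'
```

```text
clock: 7.22
position: [495.3, 151.7, 48.0]
ee_rot: [0.707, -0.04, 0.035, -0.705]
contact_force: [-12.0, 6.2, 8.7]
gripper_width: -0.1
```

```bash
python3 -m inch '[[0,-2,0,0,0,0,0],[0,-6,0,0,0,0,0],[0,-9,0,0,0,0,0],[0,-11,0,0,0,0,0],[0,-11.3,0,0,0,0,0],[0,-11.3,0,0,0,0,0],[0,-11.3,0,0,0,0,0],[0,-11.3,0,0,0,0,0],[0,-11.3,0,0,0,0,0],[0,-11.3,0,0,0,0,0],[0,-11.3,0,0,0,0,0],[0,-11.3,0,0,0,0,0]]'; python3 - <<'E'
from h import *
w=arm.get_image("top")[:,:,::-1]; s=arm.get_image("scene")[:,:,::-1]
cv2.imwrite("pics/s6.png",np.hstack([cv2.resize(s[190:310,190:310],None,fx=3.3,fy=3.3),cv2.resize(w[150:270,200:320],None,fx=3.3,fy=3.3)]))
E
```

```text
clock: 8.22
position: [386.9, 163.8, 48.2]
ee_rot: [0.706, -0.038, 0.038, -0.706]
contact_force: [0.4, -0.1, 0.2]
gripper_width: 0.3
```

View pics/s6.png

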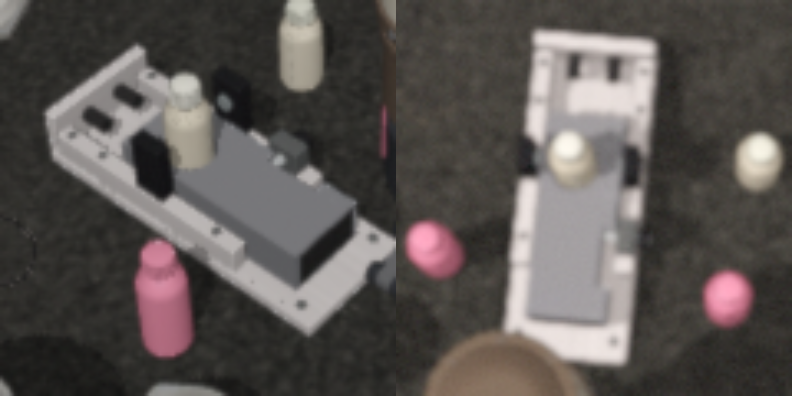

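```bash
python3 -m inch '[[0,0,-3,0,0,0,0],[0,0,-6,0,0,0,0],[0,0,-9,0,0,0,0],[0,0,-10,0,0,0,0],[0,0,-10,0,0,0,0],[0,0,-10,0,0,0,0],[0,0,-10,0,0,0,0]]'; python3 - <<'E'
from h import *
t=arm.get_image("top")[:,:,::-1].astype(int); s=arm.get_image("scene")[:,:,::-1]
a=cv2.imread('pics/top0.png').astype(int)
for d in (26,30,34):
    print(d,proj('top',np.r_[FACE,46]+(2+d)*u),proj('scene',np.r_[FACE,46]+(2+d)*u+30*v), 'cap',proj('top',np.r_[FACE,107]+(118+d)*u))
for l in ("small_cup_center","spare_vial_center","empty_slide"):
    print(l,[(r['extent'],round(r['conf'],2)) for r in arm.masks_of(l,"top")[:2]])
print('diff empty/spare/cup',abs(t-a)[150:265,340:410].mean(),abs(t-a)[185:212,300:320].mean(),abs(t-a)[240:275,158:195].mean())
cv2.imwrite("pics/s7.png",np.hstack([cv2.resize(s[190:310,190:310],None,fx=3.3,fy=3.3,interpolation=0),cv2.resize(np.uint8(t)[150:270,200:320],None,fx=3.3,fy=3.3,interpolation=0)]))
E
```

```text
clock: 8.9
position: [385.9, 163.3, 147.3]
ee_rot: [0.707, -0.038, 0.037, -0.706]
contact_force: [0.2, -1.0, 0.5]
gripper_width: 0.1
26 [[251.33022691 247.92145458]] [[280.86650249 268.33735509]] cap [[254.84603665 195.73329366]]
30 [[251.51381526 246.28294558]] [[279.38701084 267.36569401]] cap [[255.03338579 194.07401027]]
34 [[251.69718512 244.64638662]] [[277.91357669 266.39801121]] cap [[255.22050478 192.41676529]]
small_cup_center [([163.0, 244.0, 29.8, 23.5], 0.57)]
spare_vial_center [([304.6, 193.6, 12.2, 12.6], 0.62)]
empty_slide [([361.0, 193.4, 32.8, 66.3], 0.74)]
diff empty/spare/cup 11.688033126293996 3.2018518518518517 3.8962676962676963
```

View pics/s7.png

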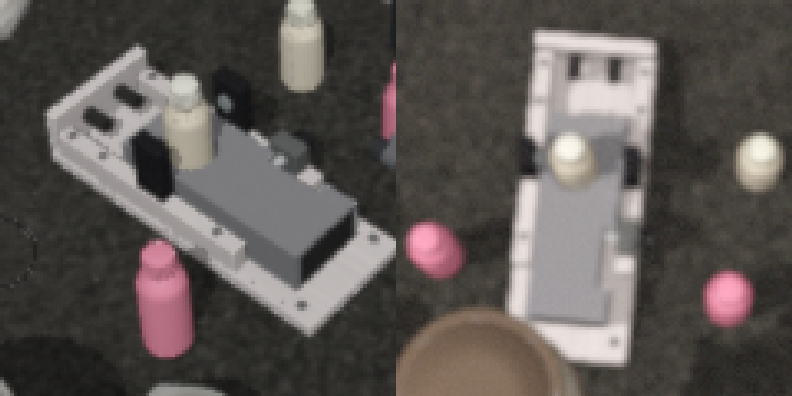

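```bash
python3 - <<'E'
from h import *
t=arm.get_image("top")[:,:,::-1]; a=cv2.imread('pics/top0.png')
cv2.imwrite("pics/s8.png",np.hstack([cv2.resize(x[145:270,330:430],None,fx=4,fy=4) for x in (a,t)]))
E
```

```text
(no output)
```

View pics/s8.png

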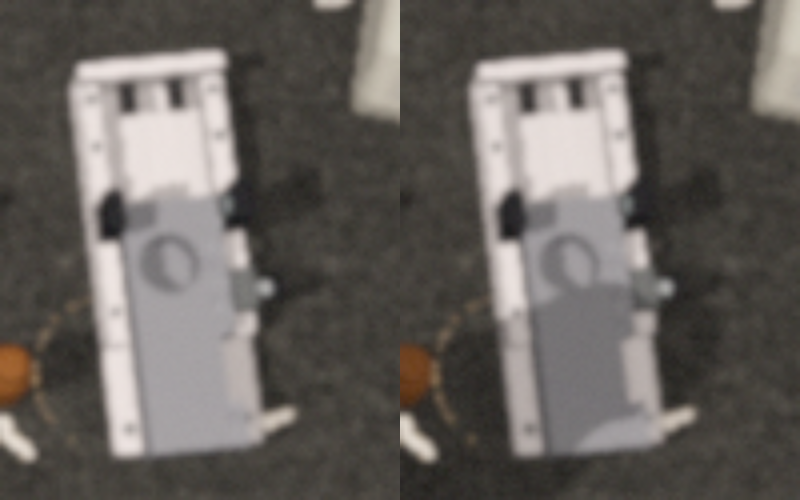

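The empty shuttle has not moved. The only difference is the arm's shadow falling on it.

```bash
python3 -c "
from bench import arm
print(arm.job_done())"
```

```text
the job is handed in; nothing more can be done
None
```

The loaded carriage is latched at mid position with the vial upright between the light heads, and the job was handed in about 9 s into the 32 s limit. No verdict is reported.

- **Push:** With the gripper shut, I pushed the carriage in by its rubber face. At the end the tool advanced only 1.2 mm of the 2 mm commanded. The force also rose, to about 16 N in total against the 50 N limit, which I took as the end stop.
- **Release:** I drew the fingers straight back, let the carriage spring back, then raised the tool clear.
- **Loaded shuttle:** The last pictures put the carriage at about 30 mm of travel by its near edge. I did not measure the pin's travel. I judged it snapped in because the carriage stayed put between two pictures taken 0.7 s apart.
- **Other things:** The empty carriage is at home. A large picture difference there turned out to be only the arm's shadow. The spare vial shows no movement in the pictures. The network's boxes for the small beaker and spare vial moved by up to about 3 pixels, but their image patches hardly changed, so I took that as detector noise. The force reading was near zero once the fingers were clear.

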